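# Slide the ring tray under the glass bridge

## Robot

A 6-joint arm with a two-finger parallel gripper is mounted at the origin on the work surface. World frame = base frame: x ahead of the robot, y to its left, z up, the work surface at z = 0. Lengths are in mm, angles in rad, forces in N, time in s.
With the tool pointing down it reaches from about 350 to 875 mm from the base axis. Payload 4.2 kg.
Tool frame: the origin (TCP) lies midway between the tips of the shut fingers; the grasp point (between the pads) lies 19 mm behind it; y points along the fingers, x is the direction in which the jaws open and shut, and the axes are right-handed (so a half turn about y gives the same grasp; the last joint's range is limited). The gripper opens to 85 mm and grips with 20 to 120 N. Pads are 22 mm wide; open, the fingers measure 114 mm over their backs; the gripper's body (76 mm by 85 mm) begins 54 mm behind the grasp point. The pads swing forward as they close: fully open they stand 13 mm farther back than shut.
Start: joints at [1.576, 0.385, 0.008, 0, -1.194, -0.259], TCP at [156.896, 604.965, 231.312] pointing down, gripper open.
Joint ranges: [-3.14, 3.14], [-1.21, 2.06], [-1.07, 1.41], [-3.16, 2.05], [-2.99, -0.16], [-3.1, 3.1]. Speed limits (rad/s): [2.79, 2.79, 3.14, 3.14, 3.14, 3.14].

## Interface

Orientations are given as a unit quaternion [x, y, z, w].
In Python, from bench import read_state, get_image, job_done gives the robot as it stands.
- The arm moves only by the tool play_rows, never from a script. Its argument "series" is a list of rows, each a list of 7 numbers: the shift along the tool's x, y, z in m, then the turn, a rotation vector about the tool's x, y, z in rad, then the finger opening in m, from 0 to 0.0854. In form: [[x, y, z, wx, wy, wz, claw], ...]. A call has 1 to 10 rows; each row shifts and turns the pose as measured when the row begins, along the tool's axes as they then stand; what a row does not reach is not made up. A row lasts 1/10 s, in which the tool goes at most 50 mm and 8.59 degrees, less where a joint would pass 70% of its speed; a pose out of reach is approached as far as the arm can. A call with a gripper value outside its range is refused whole. The fingers move at their own pace and stop on an object; the grip force is fixed at half the most. Time passes only in rows, so rows that do not move let the fingers close. It gives the time, the measured TCP pose, the force and the opening at its end, in the units of the state.
- read_state(): the state, without advancing time (a new reading comes with each control period).
- get_image(name): name is "side" or "top"; returns a dict with "color" (384x512x3 uint8, red, green, blue), "intrinsics" (3x3 intrinsics, pixels), "origin" and "orientation" of the camera in the world. Camera axes: x right, y down, z forward; pixel columns grow to the right and rows downward; lengths in mm; the calibration is good to about 2 mm. A picture is of the moment at which its call begins. There is no depth.
- job_done(): hands the job in, once; it reports no verdict.
The state is a dict: "clock": time; "joints": joint angles; "joint_vel": joint speeds; "joint_efforts": joint torques, N m; "position": TCP position; "ee_rot": TCP orientation; "contact_force": force on the tool from outside, world axes, zero at the start; "wrist_torque": the same for the moment, N m; "gripper_width": finger opening in mm.
Only numpy, scipy, OpenCV 4.12 (cv2) and the standard library are available. Lean on these libraries where they do the work, as an engineer would, in place of code of your own. Each camera call takes 0.05 s, during which the arm holds its last target. There are 200 camera calls.

## Task

Slide the small ring tray along the counter and in under the low glass bridge, until it is fully home against the stop rail at the back and sits square between the legs. Only push it with the fingers: keep it flat on the counter, do not lift or tip it, do not let the rings touch the glass above them and do not ram the bridge. Leave the other things on the counter and on the bridge where they are.

Things in the scene. Friction and masses are not known exactly. Their poses are not given: they have to be found in the camera images.
- tray: Small white ring tray, loose: flat padded block 120 mm deep (x), 150 mm wide (y), 24 mm high, upright sides, 0.3 to 0.65 kg. 15 rings (three rows of five) stand fixed in its top, their tops 41 mm above the counter; an 18 mm strip along its -x edge is bare. Origin: centre of its underside; x points from the bare strip to the edge that goes in first, z up. Too wide for the fingers to straddle.
- tray_front (a point): Middle of the tray's upright -x side (facing the robot, beside the bare strip), 12 mm above its underside and 60 mm from its origin. The tray slides with ordinary friction.
- bridge: Low glass display bridge, fixed: two upright aluminium legs 10 mm thick, 110 mm deep (x), 47 mm high, inner faces at y = -84 and +84 mm, a glass shelf on top, a stop rail between them at the back. Origin: on the counter, centre of its footprint. Open mouth at x = -55 mm towards the robot; x points into it. Play for the tray: 9 mm each side, 6 mm above the rings.
- bridge_stop (a point): Middle of the front face of the stop rail at the foot of the bridge's back, at x = +47 mm of the bridge, 8 mm above the counter; the rail is 16 mm high, 8 mm thick, rigid. With the tray home against it, the tray's origin is at x = -13 mm, y = 0 of the bridge, their x axes parallel, and the bare strip stands 18 mm out of the mouth.
- bridge_glass: The clear glass shelf of the bridge with green polished edges, 110 mm by 196 mm, 8 mm thick. Origin: centre of its underside, 47 mm above the counter.
- top_box: Closed square ring box of dark wood standing on the glass shelf, 52 x 52 x 39 mm; its top is 94 mm above the counter. Origin: centre of its underside. Leave alone.
- ring_box: Closed square blue ring box, 52 x 52 x 39 mm, on the counter beside one leg of the bridge. Origin: centre of its underside. Leave alone.
- ring_cone: Small wooden ring cone with one ring on it, 42 mm across the foot, 63 mm tall, on the counter beside the other leg of the bridge. Origin: centre of its underside. Leave alone.
- loupe: Small metal folding loupe lying on the counter, 58 x 25 x 17 mm; origin: underside, at the lens. Leave alone.
- mandrel: Ring sizing stick lying on the counter, 272 mm long along its x, wooden handle 25 mm thick towards its -x, tapered metal rod to +x. Origin: under it, 132 mm from the rod's tip. Leave alone.
- big_tray: A larger white ring tray, 150 x 210 x 30 mm with three rows of six rings (47 mm to their tops); too wide for the bridge. Origin: centre of its underside. Leave alone.
- ring_dish: Small empty white ceramic ring dish, 76 mm across, 22 mm high, on the counter behind the bridge. Origin: centre of its underside. Leave alone.
Things that resemble listed ones, but are neither listed nor needed, are in the scene too. What is shaped like the tray but blue or turquoise is not meant.

How it is judged:
By the outcome, as a careful person would: the job done as asked, in the order asked, and still so for the second after the job is handed in, with the robot touching nothing.
It also fails if it takes over 64 s, if anything falls off the work surface, if the arm or the gripper's body presses on something with over 40 N, if the wrist force passes 120 N, or if a joint passes its speed limit or range.

## Working session

There is one attempt and no reset: what is moved stays moved. The work goes in short steps, Python scripts to look and compute and a tool call to move; the robot and the scene stay as the last step left them, time stands still between calls to the robot, and variables do not carry over. Pictures are saved under pics/ and viewed, about 8 in all and at most 12, crops included, and the job is handed in when it is done.

Besides the shell and the picture viewer there is one more tool, called after "Emit:" as a command line: name --pt "numbers of a row" for each row, then --argument value for the rest. play_rows: Moves the arm, as the interface text tells. Its arguments: {"type":"object","properties":{"series":{"type":"array","items":{"type":"array","items":{"type":"number"}}}},"required":["series"]}

```bash
mkdir -p pics
cat > h.py <<'E'
import numpy as np, cv2
from bench import read_state, get_image, job_done
from scipy.spatial.transform import Rotation as R
def cam(n,save=None):
    d=get_image(n)
    if save: cv2.imwrite('pics/'+save,cv2.cvtColor(d['color'],cv2.COLOR_RGB2BGR))
    return d
def _R(d):
    o=np.array(d['orientation'],float)
    return o if o.shape==(3,3) else R.from_quat(o).as_matrix()
def ray(d,uv,z):
    K=np.array(d['intrinsics']);o=np.array(d['origin'])
    v=_R(d)@np.linalg.inv(K)@[uv[0],uv[1],1]
    return o+v*(z-o[2])/v[2]
def proj(d,p):
    q=_R(d).T@(np.array(p)-d['origin']);q=np.array(d['intrinsics'])@q
    return q[:2]/q[2]
E
python3 - <<'E'
from h import *
a=cam('top','t0.png');b=cam('side','s0.png')
for d in(a,b):print(d['origin'],d['orientation'],d['intrinsics'])
print(read_state())
E
```

```text
[ 404.82577316   14.86971692 1538.20449309] [-0.70306196  0.70990734 -0.02892265  0.02998198] [[454.52470265   0.         251.29149818]
 [  0.         454.52470265 182.57625135]
 [  0.           0.           1.        ]]
[ 183.980973   -708.06288199  650.3688148 ] [ 0.8675553  -0.20131225  0.09330649 -0.44510121] [[405.92053509   0.         249.83718921]
 [  0.         405.92053509 194.07946504]
 [  0.           0.           1.        ]]
{'clock': 0.1, 'joints': array([ 1.57561530e+00,  3.85473959e-01,  6.77698243e-03, -4.35805365e-04,
       -1.19395999e+00, -2.58586377e-01]), 'joint_vel': array([ 0.00132531, -0.00050759,  0.00238072,  0.00337171, -0.00164377,
        0.00143222]), 'joint_efforts': array([ 3.67521284e-05, -3.93320882e+01,  1.88927686e+01,  4.19801474e+00,
       -2.61735600e-03,  8.38670189e-06]), 'position': array([156.76811902, 604.49857588, 230.33994288]), 'ee_rot': array([ 0.43317736, -0.55885169,  0.55972193, -0.43214989]), 'contact_force': array([0.38606566, 0.17366683, 0.27363229]), 'wrist_torque': array([0.03496085, 0.01620553, 0.05065496]), 'gripper_width': 85.54661395923365}
```

View pics/t0.png

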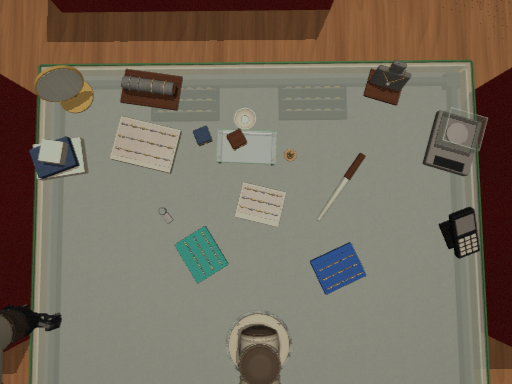

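View pics/s0.png

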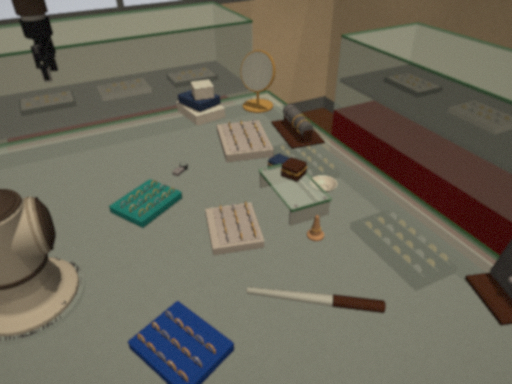

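Candidates in the top view: small white tray (261,204), big white tray (146,145), turquoise (201,254) and blue (338,268). I choose the white tray at (261,204). It lies just before the bridge (247,147), with the box on it at (236,139). I'll check this in a close crop and measure it.

```bash
cat >> h.py <<'E'
def traypose(d,full=False):
    "tray top rectangle from white mask, z=24"
    im=cv2.resize(d['color'],None,fx=4,fy=4,interpolation=cv2.INTER_CUBIC).astype(int)
    m=((im.min(2)>165)&(im[...,0]>=im[...,2]-2)).astype(np.uint8)
    return m
E
python3 - <<'E'
from h import *
d=cam('top');im=d['color']
c=cv2.resize(im[115:235,190:310],None,fx=5,fy=5,interpolation=cv2.INTER_CUBIC)
cv2.imwrite('pics/c0.png',c[...,::-1])
for uv in [(261,204),(240,190),(250,186),(262,218),(225,200),(247,150),(222,145),(247,165),(219,150),(275,150)]:print(uv,im[uv[1],uv[0]])
hsv=cv2.cvtColor(im,cv2.COLOR_RGB2HSV)
print(im[178:232:2,261].tolist()); print(im[205,230:292:2].tolist()); print(im[148,210:284].tolist())
E
```

```text
(261, 204) [175 164 148]
(240, 190) [131 129 117]
(250, 186) [176 165 150]
(262, 218) [176 172 153]
(225, 200) [138 140 125]
(247, 150) [161 164 154]
(222, 145) [152 154 144]
(247, 165) [138 139 125]
(219, 150) [156 157 147]
(275, 150) [149 155 142]
[[138, 139, 125], [137, 139, 125], [136, 137, 124], [137, 138, 124], [149, 142, 125], [168, 161, 144], [175, 167, 151], [120, 110, 99], [175, 164, 149], [176, 167, 151], [175, 165, 150], [151, 142, 127], [120, 110, 95], [175, 164, 148], [175, 163, 147], [175, 166, 150], [175, 167, 150], [138, 128, 113], [175, 167, 150], [175, 167, 152], [175, 171, 152], [175, 172, 153], [175, 168, 150], [137, 138, 124], [139, 140, 126], [137, 139, 125], [138, 140, 126]]
[[138, 139, 125], [137, 139, 125], [137, 138, 125], [139, 138, 124], [175, 172, 155], [151, 141, 126], [176, 164, 149], [175, 163, 147], [175, 163, 148], [175, 164, 148], [173, 162, 146], [174, 163, 147], [174, 163, 147], [175, 165, 149], [176, 166, 151], [175, 163, 148], [175, 164, 147], [175, 165, 149], [175, 167, 151], [173, 163, 148], [172, 161, 146], [173, 163, 148], [101, 91, 77], [1
[... 674 characters left out ...]
4], [161, 164, 154], [160, 163, 153], [160, 164, 153], [161, 164, 153], [161, 165, 154], [161, 164, 154], [161, 163, 153], [161, 164, 154], [161, 164, 154], [161, 164, 153], [160, 163, 153], [160, 164, 154], [162, 164, 154], [161, 164, 154], [160, 163, 153], [160, 163, 153], [160, 163, 153], [161, 164, 154], [161, 164, 154], [161, 164, 154], [161, 165, 154], [160, 163, 153], [161, 164, 154], [160, 163, 153], [161, 163, 153], [160, 163, 153], [161, 163, 154], [158, 161, 151], [152, 154, 147], [157, 158, 151], [157, 158, 151], [159, 161, 152], [148, 155, 143], [131, 144, 122], [136, 138, 124], [139, 140, 127], [137, 138, 124], [138, 140, 126], [137, 138, 125], [137, 138, 124], [136, 137, 124]]
```

View pics/c0.png

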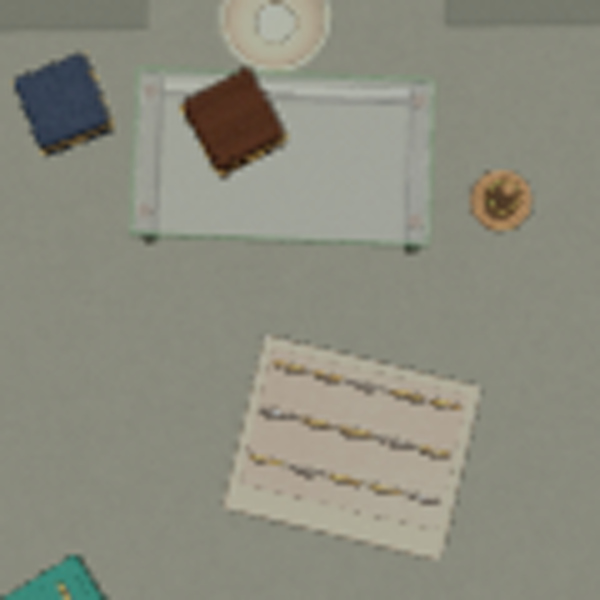

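The crop confirms the small white tray: three rows of five rings, the bare strip towards the robot, and its corners at crop (267,337), (480,388), (440,558), (226,508). It's turned about 13° from the bridge, whose glass corners are at (137,70), (436,82), (430,244), (132,234).

```bash
cat >> h.py <<'E'
def rect(d,m,box,z):
    "min-area rectangle of the biggest blob of mask m in box (x0,y0,x1,y1), cast on plane z -> centre, sizes, angle"
    mm=np.zeros(m.shape,np.uint8);x0,y0,x1,y1=box;mm[y0:y1,x0:x1]=m[y0:y1,x0:x1]
    mm=cv2.resize(mm*255,None,fx=4,fy=4,interpolation=cv2.INTER_LINEAR);mm=(mm>127).astype(np.uint8)
    mm=cv2.morphologyEx(mm,cv2.MORPH_CLOSE,np.ones((17,17)))
    cs,_=cv2.findContours(mm,cv2.RETR_EXTERNAL,cv2.CHAIN_APPROX_NONE);c=max(cs,key=cv2.contourArea)[:,0]
    P=np.array([ray(d,((u+.5)/4-.5,(v+.5)/4-.5),z)[:2] for u,v in c],np.float32)
    (cx,cy),(w,h),a=cv2.minAreaRect(P)
    if w>h:w,h,a=h,w,a+90
    a=(a+90)%180-90   # direction of the short side = x axis
    return np.array([cx,cy]),(w,h),a
def tray(d,box=(225,140,300,232)):
    im=d['color'].astype(int);return rect(d,(im[...,0]-im[...,2]>=19)&(im[...,0]>145),box,24)
def bridge(d):
    im=d['color'].astype(int);return rect(d,((im[...,2]>132)|(im[...,1]-im[...,0]>4)),(212,126,282,168),55)
def rel(tc,ta,bc,ba):
    e=np.radians(ba);v=tc-bc;return np.array([v@[np.cos(e),np.sin(e)],v@[-np.sin(e),np.cos(e)]]),ta-ba
E
python3 - <<'E'
from h import *
d=cam('top')
t=tray(d);b=bridge(d);print(t);print(b)
f=lambda u,v:((u+.5)/5-.5+190,(v+.5)/5-.5+115)
for z,q in((55,[(137,70),(436,82),(430,244),(132,234)]),(24,[(267,337),(480,388),(440,558),(226,508)])):
    P=np.array([ray(d,f(*p),z)[:2] for p in q]);print(P.round(1).tolist(),P.mean(0))
    print([np.degrees(np.arctan2(-(P[j]-P[i])[0],(P[i]-P[j])[1]))for i,j in((0,1),(3,2))],[np.degrees(np.arctan2(*(P[i]-P[j])[::-1])) for i,j in((0,3),(1,2))])
print(rel(t[0],t[2],b[0],b[2]))
s=read_state();print(R.from_quat(s['ee_rot']).as_matrix().round(3))
E
```

```text
(array([459.53546143, -12.11540985]), (121.05948638916016, 150.8885498046875), -14.114204406738281)
(array([655.07470703,  32.8521347 ]), (127.41297912597656, 204.94390869140625), -2.919342041015625)
[[709.0, 128.2], [699.0, -69.5], [591.2, -64.0], [599.7, 131.9]] [649.70376722  31.65328545]
[np.float64(2.901214058149969), np.float64(2.5002749539495426)] [np.float64(-1.9143247008921311), np.float64(-2.91133592753313)]
[[533.5, 44.2], [498.0, -97.6], [385.3, -69.3], [419.7, 72.4]] [459.12521301 -12.57547989]
[np.float64(14.065865772160398), np.float64(13.658720013520226)] [np.float64(-13.905878635618057), np.float64(-14.108474121605909)]
(array([-192.99527791,  -54.86801744]), -11.194862365722656)
[[-0.251 -0.     0.968]
 [-0.968 -0.001 -0.251]
 [ 0.001 -1.     0.   ]]
```

Plan: turn and shift the tray to the left by pushing its right side with both open fingers. The target is about 53 mm to the left, +11° and in line with the bridge. Then push it home from behind. First I travel to above the tray's right side.

Emit:
play_rows --pt "0.022 0 0.038 0 0 0 0.085" --pt "0.022 0 0.038 0 0 0 0.085" --pt "0.022 0 0.038 0 0 0 0.085" --pt "0.022 0 0.038 0 0 0 0.085" --pt "0.022 0 0.038 0 0 0 0.085" --pt "0.022 0 0.038 0 0 0 0.085" --pt "0.022 0 0.038 0 0 0 0.085" --pt "0.022 0 0.038 0 0 0 0.085" --pt "0.022 0 0.038 0 0 0 0.085" --pt "0.022 0 0.038 0 0 0 0.085"

```text
clock: 1.2
position: [476.8, 289.0, 228.8]
ee_rot: [0.437, -0.556, 0.557, -0.435]
contact_force: [0.4, 0.6, -1.2]
gripper_width: 85.0
```

Emit:
play_rows --pt "0.041 0 0.007 0 0 0 0.085" --pt "0.041 0 0.007 0 0 0 0.085" --pt "0.041 0 0.007 0 0 0 0.085" --pt "0.041 0 0.007 0 0 0 0.085" --pt "0.041 0 0.007 0 0 0 0.085" --pt "0.041 0 0.007 0 0 0 0.085" --pt "0.041 0 0.007 0 0 0 0.085" --pt "0.041 0 0.007 0 0 0 0.085" --pt "0.041 0 0.007 0 0 0 0.085" --pt "0.041 0 0.007 0 0 0 0.085"

```text
clock: 2.2
position: [445.0, -141.8, 229.0]
ee_rot: [0.437, -0.556, 0.558, -0.435]
contact_force: [1.4, -0.1, 0.3]
gripper_width: 85.1
```

Emit:
play_rows --pt "0 0 0 0 0.145 0 0.085" --pt "0 0 0 0 0.145 0 0.085" --pt "0 0 0 0 0.145 0 0.085" --pt "0 0 0 0 0.145 0 0.085" --pt "0 0 0 0 0.145 0 0.085" --pt "0 0 0 0 0.145 0 0.085" --pt "0 0 0 0 0.145 0 0.085" --pt "0 0 0 0 0.145 0 0.085" --pt "0 0 0 0 0.145 0 0.085" --pt "0 0 0 0 0.145 0 0.085"

```text
clock: 3.2
position: [441.4, -148.1, 227.7]
ee_rot: [-0.06, -0.703, 0.706, 0.062]
contact_force: [0.4, -0.3, 1.1]
gripper_width: 85.0
```

```bash
cat >> h.py <<'E'
def to(xyz,head):
    "shift in tool axes (mm) and turn about tool axes to reach tcp xyz, with tool z at heading (deg), fingers down"
    s=read_state();M=R.from_quat(s['ee_rot']);h=np.radians(head)
    z=np.array([np.cos(h),np.sin(h),0]);y=np.array([0,0,-1.]);T=R.from_matrix(np.c_[np.cross(y,z),y,z])
    print('shift',M.inv().apply(np.array(xyz)-s['position']).round(1),'turn',(M.inv()*T).as_rotvec().round(3),'pos',s['position'].round(1),'F',s['contact_force'].round(1))
E
python3 - <<'E'
from h import *
d=cam('top','t1.png');t=tray(d);print(t)
h=np.radians(t[2]);to(list(t[0]-112*np.array([-np.sin(h),np.cos(h)]))+[60],t[2]-90)
E
```

```text
(array([451.77655029,  16.73300552]), (152.42547607421875, 165.44442749023438), 89.45194244384766)
shift [ -92.   166.7 -183.5] turn [-0.    -1.739  0.006] pos [ 441.4 -148.1  227.7] F [-0.2  0.2  0.4]
```

Run:
```python
from h import *
to([432,-120.7,40],-104.1)
```

```text
shift [ 13.6 187.6 -26.1] turn [-0.004  0.069  0.003] pos [ 441.4 -148.1  227.7] F [-0.2  0.2  0.4]
```

Emit:
play_rows --pt "0.0 0.03 0 0 0.069 0 0.085" --pt "0.002 0.03 -0.002 0 0 0 0.085" --pt "0.002 0.03 -0.002 0 0 0 0.085" --pt "0.002 0.03 -0.002 0 0 0 0.085" --pt "0.002 0.03 -0.002 0 0 0 0.085" --pt "0.002 0.02 -0.002 0 0 0 0.085" --pt "0.002 0.01 -0.002 0 0 0 0.085" --pt "0 0 0 0 0 0 0.085"

```text
clock: 4.05
position: [434.1, -134.3, 43.2]
ee_rot: [-0.082, -0.701, 0.704, 0.079]
contact_force: [-0.7, -0.7, 0.1]
gripper_width: 85.2
```

Run:
```python
from h import *
to([432,-120.7,-5],-104.1)
d=cam('side');c=cv2.resize(d['color'][150:300,120:320],None,fx=4,fy=4,interpolation=cv2.INTER_CUBIC)
cv2.imwrite('pics/s1.png',c[...,::-1])
```

```text
shift [  5.3  48.1 -12.9] turn [-0.004  0.018 -0.004] pos [ 434.1 -134.3   43.2] F [-0.7 -0.7  0.1]
```

View pics/s1.png

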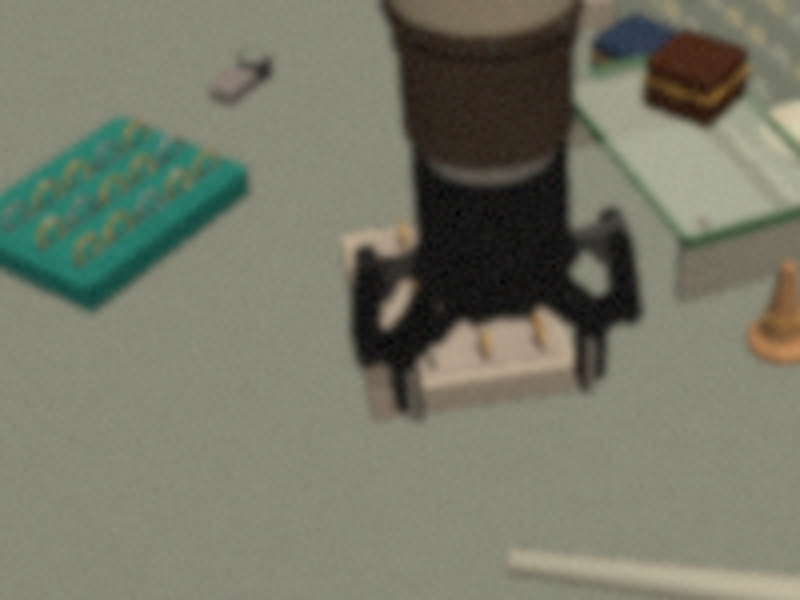

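The view shows the fingers just off the tray's right side, slightly too far towards its +x end. Centre, narrow to 70 mm and descend.

Emit:
play_rows --pt "0.005 0 0 0 0.018 0 0.07" --pt "0.001 0.01 0 0 0 0 0.07" --pt "0 0.01 0 0 0 0 0.07" --pt "0 0.01 0 0 0 0 0.07" --pt "0 0.008 0 0 0 0 0.07" --pt "0 0.003 0 0 0 0 0.07" --pt "0 0 0 0 0 0 0.07"

```text
clock: 4.8
position: [431.6, -133.3, 2.4]
ee_rot: [-0.091, -0.701, 0.703, 0.082]
contact_force: [-0.5, 0.5, -0.0]
gripper_width: 70.1
```

Run:
```python
from h import *
h=np.radians(-14.1);p=np.array([459.5,-12.1])-90*np.array([-np.sin(h),np.cos(h)])
to([*p,0],-104.1)
```

```text
shift [  2.5   2.3 -34.4] turn [-0.001  0.001 -0.013] pos [ 431.6 -133.3    2.4] F [-0.5  0.5 -0. ]
```

Emit:
play_rows --pt "0.001 0 -0.004 0 0 0 0.07" --pt "0.001 0 -0.004 0 0 0 0.07" --pt "0 0 -0.004 0 0 0 0.07" --pt "0 0 -0.004 0 0 0 0.07" --pt "0 0 -0.004 0 0 0 0.07" --pt "0 0 -0.004 0 0 0 0.07" --pt "0 0 -0.004 0 0 0 0.07" --pt "0 0 -0.004 0 0 0 0.07"

```text
clock: 5.6
position: [439.1, -99.0, 3.5]
ee_rot: [-0.092, -0.701, 0.703, 0.081]
contact_force: [-0.9, -0.8, 0.5]
gripper_width: 70.4
```

Run:
```python
from h import *
to([458,-45.4,2],-92.7)
```

```text
shift [ -5.3   1.6 -56.6] turn [-0.002 -0.198 -0.016] pos [439.1 -99.    3.5] F [-0.9 -0.8  0.5]
```

Emit:
play_rows --pt "0 0 -0.004 0 0 0 0.07" --pt "0 0 -0.004 0 0 0 0.07" --pt "0 0 -0.004 0 -0.015 0 0.07" --pt "0 0 -0.004 0 -0.015 0 0.07" --pt "0 0 -0.004 0 -0.015 0 0.07" --pt "0 0 -0.004 0 -0.015 0 0.07" --pt "0 0 -0.004 0 -0.015 0 0.07" --pt "0 0 -0.004 0 -0.015 0 0.07"

```text
clock: 6.4
position: [446.2, -66.2, 3.6]
ee_rot: [-0.058, -0.704, 0.707, 0.047]
contact_force: [0.4, -3.7, 0.9]
gripper_width: 69.8
```

Run:
```python
from h import *
to([458,-45.4,2],-92.7)
```

```text
shift [ -8.5   1.6 -22.3] turn [-0.004 -0.102 -0.015] pos [446.2 -66.2   3.6] F [ 0.4 -3.7  0.9]
```

Emit:
play_rows --pt "0 0 -0.003 0 -0.015 0 0.07" --pt "0 0 -0.003 0 -0.015 0 0.07" --pt "0 0 -0.003 0 -0.015 0 0.07" --pt "0 0 -0.003 0 -0.015 0 0.07" --pt "0 0 -0.003 0 -0.015 0 0.07" --pt "0 0 -0.003 0 -0.015 0 0.07" --pt "0 0 -0.002 0 -0.01 0 0.07" --pt "0 0 0 0 0 0 0.07"

```text
clock: 7.2
position: [449.1, -43.8, 3.6]
ee_rot: [-0.019, -0.705, 0.708, 0.008]
contact_force: [0.7, -3.0, 0.1]
gripper_width: 70.2
```

Run:
```python
from h import *
to([458,-45.4,2],-92.7)
d=cam('side');c=cv2.resize(d['color'][140:290,150:350],None,fx=4,fy=4,interpolation=cv2.INTER_CUBIC)
cv2.imwrite('pics/s2.png',c[...,::-1])
```

```text
shift [-9.   1.7  1.3] turn [-0.004  0.009 -0.016] pos [449.1 -43.8   3.6] F [ 0.7 -3.   0.1]
```

View pics/s2.png

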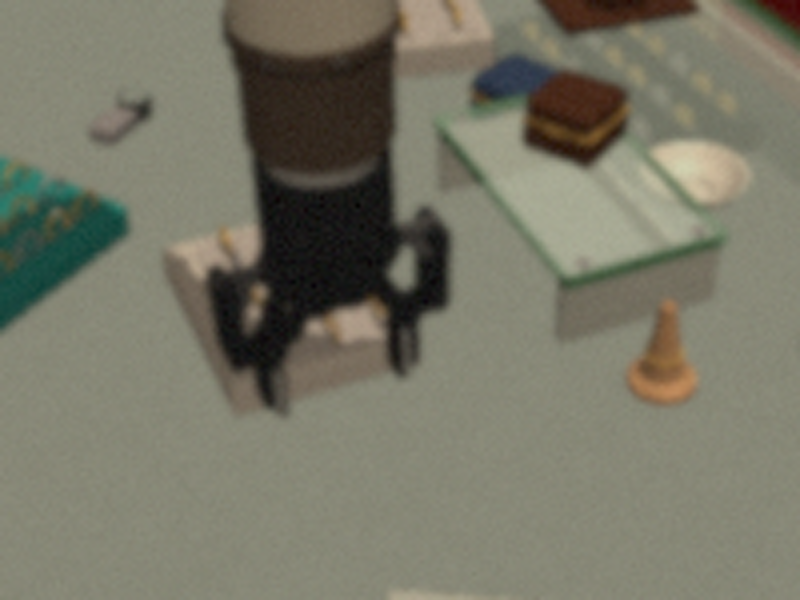

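Both fingers sit against the tray's right side (crop ~(275,400) and (400,370)). The tray now looks nearly square to the bridge. Back off, rise and go round behind it.

Emit:
play_rows --pt "0 0 0.01 0 0 0 0.07" --pt "0 0 0.02 0 0 0 0.07" --pt "0 -0.03 0.01 0 0 0 0.07" --pt "0 -0.04 0 0 0 0 0.07" --pt "0 -0.04 0 0 0 0 0.07" --pt "0.03 0 0 0 -0.145 0 0.07" --pt "0.03 0 0 0 -0.145 0 0.07" --pt "0 0 0 0 -0.145 0 0.07" --pt "0 0 0 0 -0.145 0 0.07" --pt "0 0 0 0 -0.145 0 0.07"

```text
clock: 8.25
position: [380.9, -90.1, 116.6]
ee_rot: [0.243, -0.661, 0.665, -0.25]
contact_force: [-0.6, -0.3, 0.4]
gripper_width: 70.2
```

Emit:
play_rows --pt "0 0 0 0 -0.145 0 0.07" --pt "0 0 0 0 -0.145 0 0.07" --pt "0 0 0 0 -0.145 0 0.07" --pt "0 0 0 0 -0.145 0 0.07" --pt "0 0 0 0 -0.145 0 0.07" --pt "0 0 0 0 -0.07 0 0.07"

```text
clock: 8.85
position: [377.6, -92.2, 116.0]
ee_rot: [0.489, -0.506, 0.511, -0.494]
contact_force: [-0.8, -0.2, 0.2]
gripper_width: 70.3
```

Run:
```python
from h import *
to([365,45,100],-2.7)
```

```text
shift [-136.7   15.9  -17.4] turn [-0.01   0.013 -0.001] pos [377.6 -92.2 116. ] F [-0.8 -0.2  0.2]
```

Emit:
play_rows --pt "-0.03 0 -0.006 0 0.013 0 0.07" --pt "-0.035 0 -0.006 0 0 0 0.07" --pt "-0.035 0 -0.003 0 0 0 0.07" --pt "-0.02 0 0 0 0 0 0.07" --pt "-0.006 0 0 0 0 0 0.07" --pt "0 0 0 0 0 0 0.07"

```text
clock: 9.45
position: [366.4, 35.4, 115.5]
ee_rot: [0.485, -0.511, 0.514, -0.49]
contact_force: [0.0, -0.7, -0.3]
gripper_width: 70.2
```

Run:
```python
from h import *
d=cam('top');t=tray(d,(205,140,300,232));print(t)
B=(np.array([649.7,31.7]),None,-2.7);print(rel(t[0],t[2],B[0],B[2]))
to([t[0][0]-100,t[0][1]+5,100],-2.7)
c=cv2.resize(d['color'][115:235,180:300],None,fx=5,fy=5,interpolation=cv2.INTER_CUBIC)
cv2.imwrite('pics/c1.png',c[...,::-1])
```

```text
(array([451.54171753,  40.73202896]), (120.91910552978516, 151.0200958251953), -2.8542098999023438)
(array([-198.36376883,   -0.31253109]), -0.15420989990234357)
shift [ -9.9  15.4 -15.5] turn [-0.008 -0.005 -0.002] pos [366.4  35.  115.5] F [-0.  -0.2  0.5]
```

View pics/c1.png

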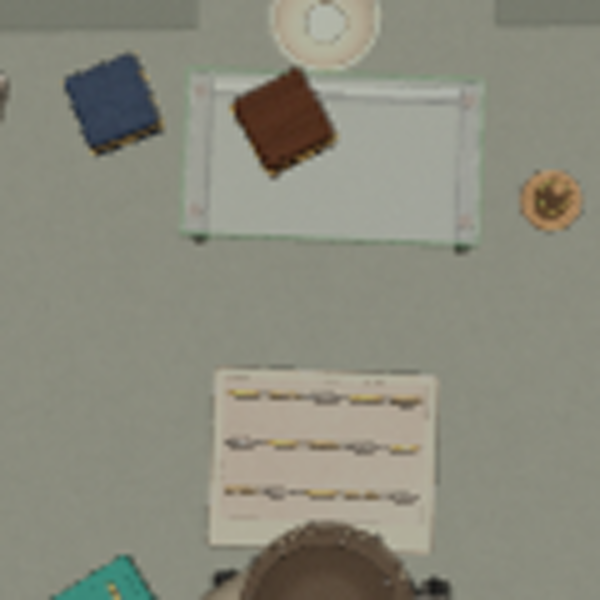

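The tray is now square and centred (lateral −0.3 mm, yaw −0.15° relative to the bridge). Its corners are at crop (217,370), (437,376), (432,552), (210,545). The gripper stands behind its bare edge, so descend and push forward.

Emit:
play_rows --pt "-0.009 0.01 0 -0.008 -0.005 0 0.07" --pt "-0.002 0.02 0 0 0 0 0.07" --pt "0 0.02 0 0 0 0 0.07" --pt "0 0.02 0 0 0 0 0.07" --pt "0 0.02 0 0 0 0 0.07" --pt "0 0.014 0 0 0 0 0.07" --pt "0 0.006 0 0 0 0 0.07" --pt "0 0 0 0 0 0 0.07"

```text
clock: 10.3
position: [367.3, 42.7, -1.8]
ee_rot: [-0.486, 0.515, -0.513, 0.485]
contact_force: [0.6, 0.5, -0.0]
gripper_width: 69.7
```

Run:
```python
from h import *
to([380.5,44.8,3],-2.7)
```

```text
shift [-2.9 -4.9 13. ] turn [ 0.003 -0.01  -0.001] pos [367.3  42.7  -1.8] F [ 0.6  0.5 -0. ]
```

Emit:
play_rows --pt "-0.002 -0.003 0.003 0 -0.01 0 0.07" --pt "0 -0.001 0.004 0 0 0 0.07" --pt "0 0 0.005 0 0 0 0.07" --pt "0 0 0.006 0 0 0 0.07" --pt "0 0 0.007 0 0 0 0.07" --pt "0 0 0.007 0 0 0 0.07" --pt "0 0 0.007 0 0 0 0.07" --pt "0 0 0.007 0 0 0 0.07" --pt "0 0 0.007 0 0 0 0.07" --pt "0 0 0.007 0 0 0 0.07"

```text
clock: 11.3
position: [422.6, 37.4, 3.3]
ee_rot: [-0.494, 0.516, -0.508, 0.481]
contact_force: [-7.4, 1.3, 5.6]
gripper_width: 69.9
```

```bash
cat >> h.py <<'E'
def chk():
    d=cam('top');t=tray(d,(205,120,300,232));print(t)
    B=(np.array([649.7,31.7]),None,-2.7);print(rel(t[0],t[2],B[0],B[2]))
    return d
E
python3 - <<'E'
from h import *
chk()
to([565.7,35.6,3],-2.7)
E
```

```text
(array([462.22387695,  66.19367981]), (185.9302520751953, 211.76873779296875), -0.7298355102539062)
(array([-188.89287594,   25.62405276]), 1.970164489746094)
shift [ -4.9  -2.4 141.3] turn [ 0.019 -0.002  0.005] pos [424.3  37.7   3.3] F [-1.4 -1.  -0.1]
```

Run:
```python
from h import *
d=cam('top')
c=cv2.resize(d['color'][115:235,180:300],None,fx=5,fy=5,interpolation=cv2.INTER_CUBIC)
cv2.imwrite('pics/c2.png',c[...,::-1])
im=d['color'].astype(int);m=(im[...,0]-im[...,2]>=19)&(im[...,0]>145)
for r in range(168,200,3):
    x=np.where(m[r,200:300])[0]; print(r,(x.min()+200,x.max()+200) if len(x) else None,end=' ')
```

```text
168 None 171 None 174 None 177 (np.int64(225), np.int64(267)) 180 (np.int64(225), np.int64(268)) 183 (np.int64(225), np.int64(268)) 186 (np.int64(225), np.int64(268)) 189 (np.int64(224), np.int64(268)) 192 (np.int64(224), np.int64(268)) 195 (np.int64(224), np.int64(268)) 198 (np.int64(224), np.int64(268))
```

View pics/c2.png

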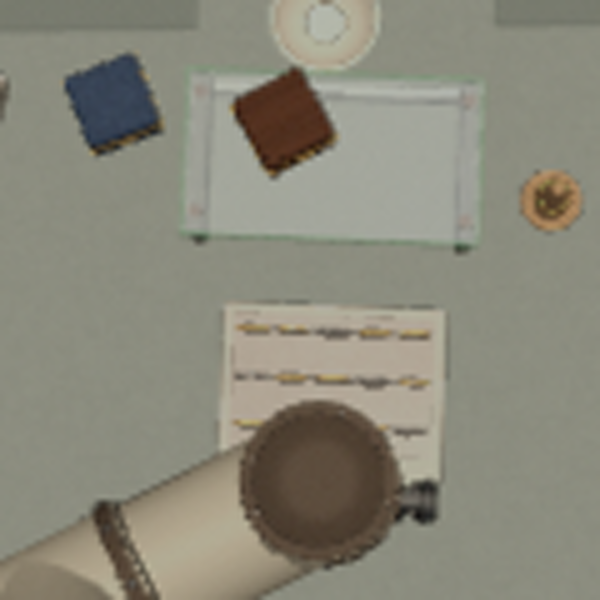

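```bash
cat >> h.py <<'E'
def front(d,a,b,x0=180,y0=115,k=5):
    "left/right front top corners in crop px -> bridge-relative"
    P=[ray(d,((u+.5)/k-.5+x0,(v+.5)/k-.5+y0),24)[:2] for u,v in(a,b)]
    m=(P[0]+P[1])/2;e=P[0]-P[1];ang=np.degrees(np.arctan2(-e[0],e[1]))
    print('front mid rel',rel(m,ang,np.array([649.7,31.7]),-2.7),np.linalg.norm(e))
E
python3 - <<'E'
from h import *
d=cam('top');front(d,(217,370),(437,376));front(d,(225,303),(446,309))
s=read_state();print(s['position'],rel(s['position'][:2],0,np.array([649.7,31.7]),-2.7)[0])
M=R.from_quat(s['ee_rot']).as_matrix();print(M.round(3))
E
```

```text
front mid rel (array([-140.51336614,   -0.55365817]), np.float64(0.5762302723402413)) 146.98147022669096
front mid rel (array([-95.37984832,  -4.50220676]), np.float64(0.5762170778100466)) 148.01018579376984
[424.43582781  37.97753005   3.23238951] [-225.30981295   -4.34083442]
[[-0.05  -0.017  0.999]
 [-0.999 -0.004 -0.05 ]
 [ 0.005 -1.    -0.017]]
```

The tray and fingers drifted about 4 mm to the right together, and the yaw is fine. I'll steer left while pushing.

Emit:
play_rows --pt "-0.001 0 0.004 0.017 0 0 0.07" --pt "-0.0018 0 0.006 0 0 0 0.07" --pt "-0.0018 0 0.006 0 0 0 0.07" --pt "-0.0018 0 0.006 0 0 0 0.07" --pt "-0.0018 0 0.006 0 0 0 0.07" --pt "0 0 0 0 0 0 0.07"

```text
clock: 12.05
position: [442.4, 39.5, 1.8]
ee_rot: [-0.495, 0.515, -0.512, 0.478]
contact_force: [1.0, -0.2, 0.4]
gripper_width: 69.6
```

```bash
cat >> h.py <<'E'
def st():
    s=read_state();r=rel(s['position'][:2],0,np.array([649.7,31.7]),-2.7)[0]
    M=R.from_quat(s['ee_rot']).as_matrix();print('tcp rel',r.round(1),'z',s['position'][2].round(1),'head',np.degrees(np.arctan2(M[1,2],M[0,2])).round(2),'tilt',M[2].round(3),'F',s['contact_force'].round(1))
def edges(d,rows=(150,230)):
    im=d['color'].astype(int);m=((im[...,0]-im[...,2]>=19)&(im[...,0]>145))
    top={c:np.where(m[150:230,c])[0].min()+150 for c in(230,240,250,260) if m[150:230,c].any()};print(top)
E
python3 - <<'E'
from h import *
st()
d=cam('top');edges(d)
c=cv2.resize(d['color'][115:235,180:300],None,fx=5,fy=5,interpolation=cv2.INTER_CUBIC)
cv2.imwrite('pics/c3.png',c[...,::-1])
E
```

```text
tcp rel [-207.5   -2. ] z 1.8 head -3.13 tilt [ 0.015 -1.    -0.019] F [ 1.  -0.2  0.4]
{230: np.int64(171), 240: np.int64(171), 250: np.int64(171), 260: np.int64(171)}
```

View pics/c3.png

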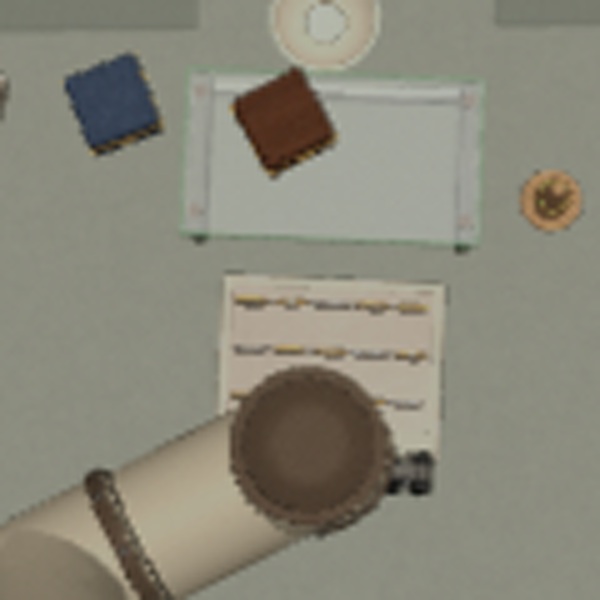

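```bash
cat >> h.py <<'E'
def meas(d,axis_rows,fc=(230,264)):
    "subpixel: front edge line over columns fc; left/right edges over rows axis_rows; bridge-relative"
    g=d['color'][...,0].astype(float)-.6*d['color'][...,1]  # tray ~75, counter ~54, glass ~61
    def cross(p,lo,th):
        i=np.where((p[:-1]<th)&(p[1:]>=th))[0]
        return lo+i[0]+(th-p[i[0]])/(p[i[0]+1]-p[i[0]]) if len(i) else None
    r0=axis_rows[0]-12
    F=[(c,cross(g[r0:r0+30,c],r0,66)) for c in range(*fc)];F=[f for f in F if f[1]]
    P=np.array([ray(d,f,24)[:2] for f in F]);vx,vy,_,_=cv2.fitLine(P.astype(np.float32),cv2.DIST_HUBER,0,.01,.01).ravel()
    ang=np.degrees(np.arctan(-vx/vy))
    L=[];Rr=[]
    for r in range(*axis_rows):
        a=cross(g[r,205:250],205,66);b=cross(g[r,250:295][::-1],0,66)
        if a and b: L.append(ray(d,(a,r),24)[:2]);Rr.append(ray(d,(294-b,r),24)[:2])
    C=np.array([649.7,31.7])
    m=np.median(P,0);l=np.median(L,0);q=np.median(Rr,0)
    print('front x',rel(m,ang,C,-2.7)[0][0].round(1),'yaw err',round(ang+2.7,2),'left',rel(l,0,C,-2.7)[0].round(1),'right',rel(q,0,C,-2.7)[0].round(1))
E
python3 - <<'E'
from h import *
d=cam('top');meas(d,(175,190)); st()
E
```

```text
front x -78.2 yaw err -0.97 left [-119.1   72.1] right [-113.5  -76.5]
tcp rel [-207.4   -1.8] z 1.8 head -3.13 tilt [ 0.015 -1.    -0.019] F [-1.1 -0.6 -0.3]
```

Emit:
play_rows --pt "-0.0015 0 0.006 0.004 -0.006 0 0.07" --pt "-0.0015 0 0.007 0.004 -0.006 0 0.07" --pt "-0.0015 0 0.007 0.004 -0.006 0 0.07" --pt "-0.0015 0 0.007 0.004 -0.006 0 0.07" --pt "0 0 0 0 0 0 0.07"

```text
clock: 12.65
position: [460.3, 40.1, 0.4]
ee_rot: [0.503, -0.508, 0.508, -0.48]
contact_force: [-0.4, -0.6, 0.3]
gripper_width: 70.2
```

Run:
```python
from h import *
st();d=cam('top');meas(d,(172,186))
```

```text
tcp rel [-189.6   -0.5] z 0.4 head -1.91 tilt [ 0.024 -0.999 -0.022] F [-0.4 -0.6  0.3]
front x -61.5 yaw err 1.0 left [-107.4   74.8] right [-101.9  -73.6]
```

Emit:
play_rows --pt "0 -0.002 0 0.025 0.01 0.025 0.07" --pt "0 0 0 0 0 0 0.07"

```text
clock: 12.9
position: [461.5, 40.9, 2.4]
ee_rot: [0.487, -0.509, 0.511, -0.492]
contact_force: [-4.5, -0.6, 3.1]
gripper_width: 69.9
```

Run:
```python
from h import *
st()
```

```text
tcp rel [-188.4    0.3] z 2.4 head -2.41 tilt [-0.003 -1.     0.007] F [-4.5 -0.6  3.1]
```

Emit:
play_rows --pt "-0.001 0 0.006 0.002 0 0.004 0.07" --pt "-0.001 0 0.007 0.002 0 0.004 0.07" --pt "-0.001 0 0.007 0.002 0 0.004 0.07" --pt "-0.001 0 0.007 0.002 0 0.004 0.07" --pt "-0.001 0 0.007 0.002 0 0.004 0.07" --pt "0 0 0 0 0 0 0.07"

```text
clock: 13.5
position: [488.8, 41.9, 1.7]
ee_rot: [-0.486, 0.515, -0.506, 0.492]
contact_force: [-0.3, -0.3, 0.6]
gripper_width: 70.0
```

Run:
```python
from h import *
st();d=cam('top')
c=cv2.resize(d['color'][115:235,180:300],None,fx=5,fy=5,interpolation=cv2.INTER_CUBIC)
cv2.imwrite('pics/c4.png',c[...,::-1])
meas(d,(169,180))
```

```text
tcp rel [-161.2    2.7] z 1.7 head -2.45 tilt [-0.015 -1.    -0.003] F [-0.3 -0.3  0.6]
front x -60.8 yaw err 0.6 left [-92.3  76.6] right [-86.9 -70.1]
```

View pics/c4.png

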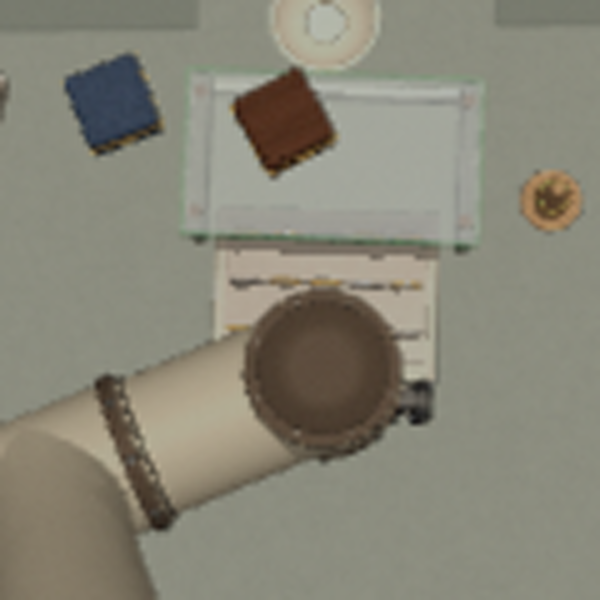

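The tray is entering the mouth and sits about 3 mm left of centre (tray edges at crop x 217/440, leg faces at about 209/457). I'll steer slightly right.

Emit:
play_rows --pt "0.001 0 0.006 0 0.001 -0.008 0.07" --pt "0.001 0 0.006 0 0.001 -0.004 0.07" --pt "0.001 0 0.006 0 0.001 0 0.07" --pt "0.001 0 0.006 0 0 0 0.07" --pt "0.001 0 0.006 0 0 0 0.07" --pt "0 0 0 0 0 0 0.07"

```text
clock: 14.15
position: [516.9, 35.3, 1.3]
ee_rot: [-0.492, 0.514, -0.508, 0.486]
contact_force: [-0.5, -0.3, 0.1]
gripper_width: 69.9
```

Run:
```python
from h import *
st();d=cam('top');meas(d,(167,174))
```

```text
tcp rel [-132.8   -2.6] z 1.3 head -2.52 tilt [ 0.001 -1.    -0.011] F [-0.5 -0.3  0.1]
front x -59.5 yaw err 0.12 left [-75.3  70.3] right [-69.8 -75.6]
```

Emit:
play_rows --pt "-0.001 0 0.006 0.003 0 0 0.07" --pt "-0.001 0 0.006 0.003 0 0 0.07" --pt "-0.001 0 0.006 0.003 0 0 0.07" --pt "-0.001 0 0.006 0.003 0 0 0.07" --pt "-0.001 0 0.006 0.003 0 0 0.07" --pt "0 0 0 0 0 0 0.07"

```text
clock: 14.8
position: [536.4, 35.4, 0.4]
ee_rot: [-0.495, 0.514, -0.509, 0.481]
contact_force: [1.3, 0.0, 0.4]
gripper_width: 70.5
```

Run:
```python
from h import *
st();d=cam('top');meas(d,(166,170))
```

```text
tcp rel [-113.3   -1.7] z 0.4 head -2.71 tilt [ 0.01 -1.   -0.02] F [1.3 0.  0.4]
front x -106.5 yaw err 40.68 left [-72.9  98.9] right [-66.4 -75.6]
```

Emit:
play_rows --pt "0 -0.001 0 0.02 0 0.01 0.07" --pt "-0.0015 0 0.005 0.002 0 0 0.07" --pt "-0.0015 0 0.005 0.002 0 0 0.07" --pt "-0.0015 0 0.005 0.002 0 0 0.07" --pt "-0.001 0 0.005 0.002 0 0 0.07" --pt "0 0 0 0 0 0 0.07"

```text
clock: 15.45
position: [548.1, 36.9, 0.9]
ee_rot: [-0.49, 0.513, -0.512, 0.484]
contact_force: [0.6, 0.3, -0.2]
gripper_width: 69.9
```

Run:
```python
from h import *
st()
```

```text
tcp rel [-101.7    0.4] z 0.9 head -2.9 tilt [ 0.004 -1.    -0.007] F [ 0.6  0.3 -0.2]
```

Emit:
play_rows --pt "-0.0004 0 0.005 0.002 -0.002 0 0.07" --pt "-0.0004 0 0.005 0.002 -0.002 0 0.07" --pt "-0.0004 0 0.004 0.002 0 0 0.07" --pt "-0.0004 0 0.004 0.002 0 0 0.07"

```text
clock: 15.85
position: [559.4, 36.0, 0.8]
ee_rot: [-0.493, 0.513, -0.51, 0.483]
contact_force: [-7.0, 0.6, 5.7]
gripper_width: 69.5
```

Emit:
play_rows --pt "0 0 0.003 0.002 0 0 0.07" --pt "0 0 0.003 0.002 0 0 0.07"

```text
clock: 16.05
position: [562.8, 35.4, 0.8]
ee_rot: [-0.494, 0.513, -0.51, 0.482]
contact_force: [-7.3, 1.8, 3.8]
gripper_width: 69.4
```

Run:
```python
from h import *
st()
```

```text
tcp rel [-87.   -0.4] z 0.8 head -2.73 tilt [ 0.009 -1.    -0.014] F [-7.3  1.8  3.8]
```

Emit:
play_rows --pt "0 0 0.003 0.002 0 0 0.07" --pt "0 0 0.002 0.002 0 0 0.07"

```text
clock: 16.25
position: [565.3, 35.0, 0.8]
ee_rot: [-0.494, 0.513, -0.51, 0.482]
contact_force: [-5.8, 1.6, 4.2]
gripper_width: 70.0
```

Emit:
play_rows --pt "0 0 0.002 0.002 0 0 0.07" --pt "0 0 0.002 0.002 0 0 0.07"

```text
clock: 16.45
position: [566.8, 34.6, 0.7]
ee_rot: [-0.495, 0.513, -0.51, 0.481]
contact_force: [-8.7, 3.3, 5.5]
gripper_width: 70.2
```

Emit:
play_rows --pt "0 0 0.003 0.002 0 0 0.07"

```text
clock: 16.55
position: [566.8, 34.4, 0.6]
ee_rot: [-0.496, 0.514, -0.51, 0.48]
contact_force: [-12.6, 4.5, 9.7]
gripper_width: 70.3
```

Run:
```python
from h import *
st()
```

```text
tcp rel [-83.   -1.2] z 0.6 head -2.73 tilt [ 0.012 -1.    -0.02 ] F [-12.6   4.5   9.7]
```

Emit:
play_rows --pt "0 -0.0005 0.004 0.01 0 0.005 0.07" --pt "0 0 0.004 0.004 0 0 0.07"

```text
clock: 16.75
position: [566.7, 34.2, 0.2]
ee_rot: [-0.496, 0.515, -0.509, 0.48]
contact_force: [-12.3, 4.5, 9.0]
gripper_width: 69.9
```

Run:
```python
from h import *
st()
```

```text
tcp rel [-83.   -1.4] z 0.2 head -2.75 tilt [ 0.01  -1.    -0.022] F [-12.3   4.5   9. ]
```

Progress stopped at TCP x −83 (expected −82.5) and the force has risen. I back off, raise the arm and check.

Emit:
play_rows --pt "0 0 -0.01 0 0 0 0.07" --pt "0 0 -0.03 0 0 0 0.07" --pt "0 -0.02 -0.04 0 0 0 0.07" --pt "0 -0.04 -0.04 0 0 0 0.07" --pt "0 -0.04 -0.04 0 0 0 0.07" --pt "0 -0.04 0 0 0 0 0.07" --pt "0 0 0 0 0 0 0.07"

```text
clock: 17.45
position: [419.2, 44.8, 137.9]
ee_rot: [0.49, -0.51, 0.511, -0.488]
contact_force: [1.0, 0.4, 0.2]
gripper_width: 69.9
```

Run:
```python
from h import *
st();d=cam('top');s=cam('side')
A=cv2.resize(d['color'][120:180,205:290],(510,360),interpolation=cv2.INTER_CUBIC)
B=cv2.resize(s['color'][145:225,240:353],(510,361),interpolation=cv2.INTER_CUBIC)[:240]
cv2.imwrite('pics/c5.png',np.vstack([A,B])[...,::-1])
im=d['color'].astype(int)
g=im[...,0]-.6*im[...,1]
# strip left/right and rear edge
for c in range(228,268,6):
    p=g[160:180,c]; i=np.where((p[:-1]>=66)&(p[1:]<66))[0]
    if len(i): i=i[-1];v=160+i+(p[i]-66)/(p[i]-p[i+1]);print(c,rel(ray(d,(c,v),24)[:2],0,np.array([649.7,31.7]),-2.7)[0].round(1))
```

```text
tcp rel [-230.8    2.2] z 137.9 head -2.48 tilt [ 0.003 -1.    -0.001] F [1.  0.4 0.2]
228 [-69.6  59.2]
234 [-71.5  39. ]
240 [-70.8  18.9]
246 [-70.   -1.2]
252 [-69.5 -21.3]
258 [-69.8 -41.4]
264 [-71.1 -61.6]
```

View pics/c5.png

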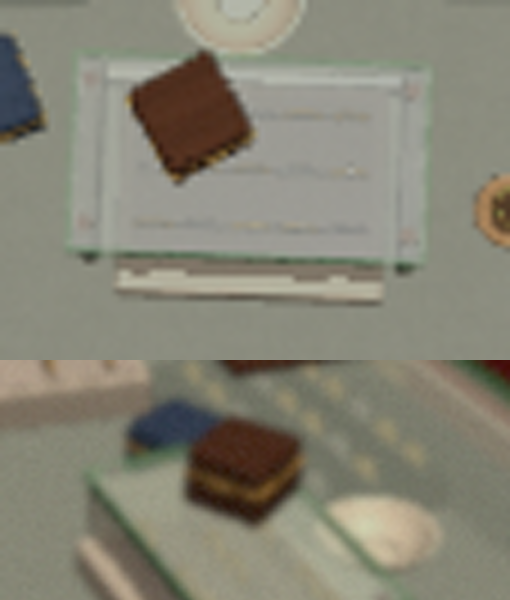

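```bash
python3 -c "
from h import *
print(job_done())"
```

```text
the job is handed in; nothing more can be done
None
```

The small white ring tray is under the bridge, against the stop rail and square between the legs. The job is handed in at about 17.5 s of the 64 s allowed.

- **How I moved it:** I pushed its right side with two fingers to turn it about 11° and shift it about 53 mm left. Then I pushed it forward from behind, correcting small sideways drift on the way in.
- **Evidence that it is home:** On the last three push rows I commanded 3–4 mm each and the tray did not move. The push force rose from about 7 N to 12 N, and the gripper stopped where I had calculated.
- **Last picture:** The tray's near edge is parallel to the bridge within measuring noise, and it sits about 1–2 mm left of centre. The boxes, cone and dish look undisturbed. The near edge measured about 70.5 mm in front of the bridge centre instead of 73 mm. I put that down to calibration error and my estimate of the bridge position.
- **Less certain:** I did not measure the gap between the rings and the glass. The loupe, mandrel and big tray are outside the final crop. I never pushed or drove near them.

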